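# Set out the finish jars in working order

### The arm

A 6-joint arm with a two-finger parallel gripper is mounted at the origin on the work surface. World frame = base frame: x ahead of the robot, y to its left, z up, the work surface at z = 0. Lengths are in m, angles in rad, forces in N, time in s.
With the tool pointing down it reaches from about 0.4 to 0.825 m from the base axis. Payload 7 kg.
Tool frame: the origin (TCP) lies midway between the tips of the shut fingers; the grasp point (between the pads) lies 19 mm behind it (ctrl.grip_depth is the distance from the TCP to the grasp point, in m); z points along the fingers, y is the line along which they close (so a half turn about z gives the same grasp; the last joint's range is limited). The gripper opens to 88 mm and grips with 3 to 60 N. Pads are 19 mm wide; open, the fingers measure 130 mm over their backs; the gripper's body (78 mm by 193 mm) begins 47 mm behind the grasp point.
Start: joints at [-1.055, 0.359, 0.012, 0, -1.224, -0.288], TCP at [0.152, -0.658, 0.227] pointing down, gripper open.
Joint ranges: [-3.07, 3.07], [-1.43, 2.12], [-1.02, 1.25], [-3.03, 1.67], [-3.05, -0], [-3.03, 3.03]. Speed limits (rad/s): [2.39, 2.39, 3.01, 3.14, 3.14, 3.14].

### API

Orientations are given as a 3x3 rotation matrix whose columns are the frame's x, y, z axes.
In Python, from cell import ctrl gives the robot as it stands.
- The arm moves only by the tool carry_out, never from a script. Its argument "steps" is a list of rows, each a list of 6 numbers: the shift along the tool's x, y, z in mm, then the turn, a rotation vector about the tool's x, y, z in rad. In form: [[x, y, z, rx, ry, rz], ...]. A call has 1 to 8 rows; each row is the pose to reach, as a shift and turn from the pose commanded when the call began, along the tool's axes at that moment; what a row does not reach only later rows make up. A row lasts 1/8 s, in which the tool goes at most 62.5 mm and 10.7 degrees, less where a joint would pass 70% of its speed; a pose out of reach is approached as far as the arm can. A call with a gripper value outside its range is refused whole. "claw" is the opening, from -1 (shut) to 1 (fully open), set as the call begins (left out, the last holds). The fingers move at their own pace and stop on an object; "grip_force" is the grip in N (left out, the last holds). Time passes only in rows, so rows that repeat a pose let the fingers close. It gives the time, the measured TCP pose, the force, the opening and the grip force at its end, in the units of the state.
- ctrl.get_obs(): the state, without advancing time (a new reading comes with each control period).
- ctrl.get_image(name): name is "scene" or "side" or "wrist"; returns the picture (384x512x3 uint8, blue, green, red); there is no depth.
- ctrl.camera_info(name): a dict with "fx", "fy", "cx", "cy" (pixels), "world_to_cam" (4x4, takes a point from world to camera coordinates); the wrist camera has in their place "hand_eye" (4x4, takes a point from camera to tool coordinates, whose origin is the TCP and whose axes are the flange's). Camera axes: x right, y down, z forward; pixel columns grow to the right and rows downward; lengths in m; the calibration is good to about 2 mm. A picture is of the moment at which its call begins: read the wrist's pose just before it. camera_info takes no time and is no camera call.
- ctrl.job_done(): hands the job in; it is judged then, once.
Trained networks look in the newest picture that a camera, given by its name, has taken for a name from the list of things; names that differ only in an ending like _2 or _b are one class to them, and where a whole thing is asked for, a point or a joint stands for the part that bears it (a point fixed in the world has none). Each returns a list of dicts, best first, with "conf" (0 to 1); they miss things now and then, are a little off and sometimes report something else, mostly with a low value. They report only what shows in the picture. A call takes as long as a camera call. They do not tell look-alikes from the thing itself.
- ctrl.regions_of(thing, camera): "pixels" (384x512 bool, what is visible of it) and "xy" ([column, row] in pixels, amid what is visible of it).
- ctrl.pinpoint(thing, camera): "xy" ([column, row] in pixels: a listed point, or the origin of a listed thing).
The state is a dict: "t": time; "joint_positions": joint angles; "qvel": joint speeds; "joint_efforts": joint torques, N m; "eef_pos": TCP position; "tcp_rot": TCP orientation; "force": force on the tool from outside, world axes, zero at the start; "torque": the same for the moment, N m; "finger_gap": opening from 0.0 (shut) to 1.0 (fully open); "finger_force": force on a finger pad.
Only numpy, scipy, OpenCV 4.12 (cv2) and the standard library are available. Lean on these libraries where they do the work, as an engineer would, in place of code of your own. Each camera call takes 0.05 s, during which the arm holds its last target. There are 200 camera calls.

### The job

Move the four finish jars from the blue sorter into the wooden rack, one to a pocket, in the order they will be used: counting from the end of the rack marked with blue tape, red lid first, then black, then white, then yellow. Keep every jar upright all the while and leave each standing on the pad at the bottom of its pocket.

Things in the scene. Friction and masses are not known exactly. Their poses are not given: they have to be found in the camera images.
- red_center (a point): jar of primer: upright round plastic jar, 36 mm diameter, 72 mm tall, straight-sided, grey with a red lid and a red band, 65 to 125 g; the point is its centre, half-way up (36 mm above its foot), z along its axis. It starts in one compartment of the blue sorter, which one varies; the jars stand about 66 mm apart in a row.
- black_center (a point): jar of lacquer: upright round plastic jar, 36 mm diameter, 72 mm tall, straight-sided, grey with a black lid and a black band, 65 to 125 g; the point is its centre, half-way up (36 mm above its foot), z along its axis. It starts in one compartment of the blue sorter, which one varies; the jars stand about 66 mm apart in a row.
- white_center (a point): jar of clear coat: upright round plastic jar, 36 mm diameter, 72 mm tall, straight-sided, grey with a white lid and a white band, 65 to 125 g; the point is its centre, half-way up (36 mm above its foot), z along its axis. It starts in one compartment of the blue sorter, which one varies; the jars stand about 66 mm apart in a row.
- yellow_center (a point): jar of polish: upright round plastic jar, 36 mm diameter, 72 mm tall, straight-sided, grey with a yellow lid and a yellow band, 65 to 125 g; the point is its centre, half-way up (36 mm above its foot), z along its axis. It starts in one compartment of the blue sorter, which one varies; the jars stand about 66 mm apart in a row.
- sorter: the blue plastic sorter the jars start in, fixed: 84 (x) x 276 (y) x 15 mm tall, four open compartments in a row along its own y axis, walls 3 mm thick, floor 3 mm thick; origin at the centre of its underside on the bench. Its walls end lower than the middle of the jars, so a jar can be gripped at or a little above its middle, across the row.
- pad_a: dark rubber pad, 52 x 52 x 3 mm, at the bottom of pocket 1 of 4 (counted along the rack's y axis) of the wooden rack; origin at the centre of its underside, 8 mm above the bench, axes as the rack's (y along the row). The pockets are 56 x 56 mm, 66 mm apart, and the rack (76 x 316 mm, fixed, brown wood) is 22 mm tall, so a jar on a pad sinks 11 mm below the rack's top and its foot is 11 mm above the bench.
- pad_b: dark rubber pad, 52 x 52 x 3 mm, at the bottom of pocket 2 of 4 (counted along the rack's y axis) of the wooden rack; origin at the centre of its underside, 8 mm above the bench, axes as the rack's (y along the row). The pockets are 56 x 56 mm, 66 mm apart, and the rack (76 x 316 mm, fixed, brown wood) is 22 mm tall, so a jar on a pad sinks 11 mm below the rack's top and its foot is 11 mm above the bench.
- pad_c: dark rubber pad, 52 x 52 x 3 mm, at the bottom of pocket 3 of 4 (counted along the rack's y axis) of the wooden rack; origin at the centre of its underside, 8 mm above the bench, axes as the rack's (y along the row). The pockets are 56 x 56 mm, 66 mm apart, and the rack (76 x 316 mm, fixed, brown wood) is 22 mm tall, so a jar on a pad sinks 11 mm below the rack's top and its foot is 11 mm above the bench.
- pad_d: dark rubber pad, 52 x 52 x 3 mm, at the bottom of pocket 4 of 4 (counted along the rack's y axis) of the wooden rack; origin at the centre of its underside, 8 mm above the bench, axes as the rack's (y along the row). The pockets are 56 x 56 mm, 66 mm apart, and the rack (76 x 316 mm, fixed, brown wood) is 22 mm tall, so a jar on a pad sinks 11 mm below the rack's top and its foot is 11 mm above the bench.
- tape: strip of blue masking tape, 60 x 20 x 1 mm, flat on top of the wooden rack at one of its two ends, 47 mm from the middle of the nearest pocket; it marks the end where the row begins (which end varies); origin at the centre of its underside.
Things that resemble listed ones, but are neither listed nor needed, are in the scene too. What is shaped like the part that bears black_center but green is not meant.

How it is judged:
At the end, for the whole second after the job is handed in: From the taped end, the red, black, white and yellow jars stand in pockets one to four: centre within 16 mm of the pad's centre seen from above and 43 to 51 mm above the bench (foot on the pad), within 0.12 rad of upright, at rest, released (((horizontal distance between tape and pad_a below 0.1 m and horizontal distance between red_center and pad_a below 0.016 m and horizontal distance between black_center and pad_b below 0.016 m and horizontal distance between white_center and pad_c below 0.016 m and horizontal distance between yellow_center and pad_d below 0.016 m) or (horizontal distance between tape and pad_d below 0.1 m and horizontal distance between red_center and pad_d below 0.016 m and horizontal distance between black_center and pad_c below 0.016 m and horizontal distance between white_center and pad_b below 0.016 m and horizontal distance between yellow_center and pad_a below 0.016 m)) and height (world z) of red_center between 0.043 and 0.051 m and angle between each of red_center, black_center, white_center, yellow_center's own z axis and vertical below 0.12 rad and linear speed of each of jar_red, jar_black, jar_white, jar_yellow below 0.02 m/s and height (world z) of black_center between 0.043 and 0.051 m and height (world z) of white_center between 0.043 and 0.051 m and height (world z) of yellow_center between 0.043 and 0.051 m); the robot touches nothing.
It fails at once if the red jar was tipped more than 0.6 rad from upright (angle between red_center's own z axis and vertical above 0.6 rad).
It fails at once if the black jar was tipped more than 0.6 rad from upright (angle between black_center's own z axis and vertical above 0.6 rad).
It fails at once if the white jar was tipped more than 0.6 rad from upright (angle between white_center's own z axis and vertical above 0.6 rad).
It fails at once if the yellow jar was tipped more than 0.6 rad from upright (angle between yellow_center's own z axis and vertical above 0.6 rad).
It also fails if it takes over 102 s, if anything falls off the work surface, if the arm or the gripper's body presses on something with over 40 N, if the wrist force passes 120 N, or if a joint passes its speed limit or range.

## Working session

There is one attempt and no reset: what is moved stays moved. The work goes in short steps, Python scripts to look and compute and a tool call to move; the robot and the scene stay as the last step left them, time stands still between calls to the robot, and variables do not carry over. Pictures are saved under pics/ and viewed, at most 14 in all, crops included, and the job is handed in when it is done.

Besides the shell and the picture viewer there is one more tool, called after ">>>" as name([rows], argument=value, ...), one row to a line, values as JSON. carry_out: Moves the arm, as the interface text tells. Its arguments: {"type":"object","properties":{"steps":{"type":"array"},"claw":{"type":"number"},"grip_force":{"type":"number"}},"required":["steps"]}

```bash
mkdir -p pics; ls
python3 - <<'E'
from cell import ctrl
import cv2,numpy as np
np.set_printoptions(precision=4,suppress=True)
o=ctrl.get_obs();print(o['t'],o['eef_pos'],o['tcp_rot'])
for n in("scene","side"):
    cv2.imwrite(f"pics/{n}0.png",ctrl.get_image(n));print(n,ctrl.camera_info(n))
print(ctrl.camera_info("wrist"))
for c in("scene","side"):
    for t in("red_center","black_center","white_center","yellow_center","pad_a","tape","sorter"):
        print(c,t,[(np.round(d['xy'],1),round(d['conf'],2)) for d in ctrl.pinpoint(t,c)])
E
```

```text
pics
0.0 [ 0.1523 -0.6571  0.2256] [[-0.9742 -0.2257 -0.0005]
 [-0.2257  0.9742  0.0016]
 [ 0.0001  0.0017 -1.    ]]
scene {'fx': 487.28709365336283, 'fy': 487.28709365336283, 'cx': 256.59391344343015, 'cy': 183.2403003018619, 'world_to_cam': array([[ 0.3095,  0.9508, -0.0116, -0.1222],
       [ 0.6822, -0.2305, -0.6939, -0.3599],
       [-0.6624,  0.2068, -0.72  ,  1.7099],
       [ 0.    ,  0.    ,  0.    ,  1.    ]])}
side {'fx': 427.6799678483367, 'fy': 427.6799678483367, 'cx': 255.49220327620375, 'cy': 191.1107371767018, 'world_to_cam': array([[-0.6984, -0.7154,  0.0212,  0.3507],
       [-0.4955,  0.4619, -0.7356,  0.3427],
       [ 0.5165, -0.5243, -0.677 ,  1.0338],
       [ 0.    ,  0.    ,  0.    ,  1.    ]])}
{'fx': 315.06508771185486, 'fy': 315.06508771185486, 'cx': 256.13279268846145, 'cy': 191.86928515473778, 'hand_eye': array([[-0.0004, -0.9581, -0.2866,  0.077 ],
       [ 1.    , -0.0001, -0.0011, -0.    ],
       [ 0.001 , -0.2866,  0.9581, -0.1585],
       [ 0.    ,  0.    ,  0.    ,  1.    ]])}
scene red_center [(array([229.1, 206.5]), 0.61)]
scene black_center [(a
[... 413 characters left out ...]
ter [(array([151.7, 216.1]), 0.58)]
side red_center [(array([161.3, 253.8]), 0.58), (array([269.5, 177.6]), 0.57)]
side black_center [(array([160.4, 250.1]), 0.72), (array([329.8, 176. ]), 0.67), (array([313.2, 156.7]), 0.64), (array([326.2, 143.2]), 0.64), (array([350. , 170.8]), 0.6), (array([300.2, 133.1]), 0.49)]
side white_center [(array([299.5, 162.5]), 0.73)]
side yellow_center [(array([278.8, 168.7]), 0.6), (array([208.2, 236. ]), 0.23)]
side pad_a [(array([182.9, 245.9]), 0.6), (array([281. , 168.9]), 0.57), (array([206.7, 239.9]), 0.54), (array([162.8, 252.6]), 0.53)]
side tape [(array([120.6, 261.2]), 0.7)]
side sorter [(array([290.1, 176.7]), 0.97), (array([268.9, 180.8]), 0.28)]
```

View pics/scene0.png

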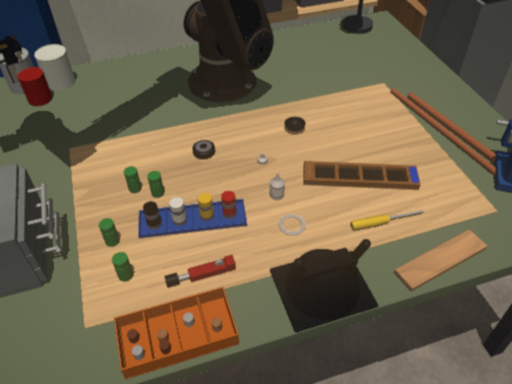

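View pics/side0.png

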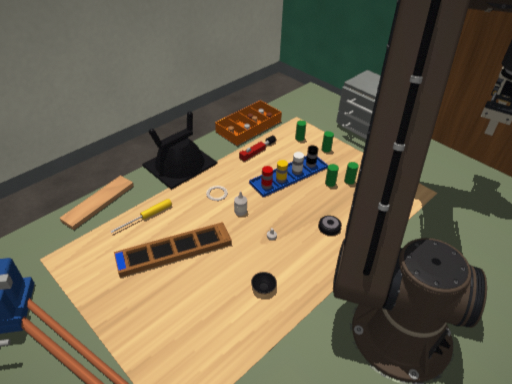

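The scene view shows the blue sorter with black (151,213), white (179,208), yellow (205,206) and red (229,204). The four green jars at (133,179), (156,184), (109,232) and (122,266) are decoys: they are green and stand outside the sorter. The rack is centred near (360,176), with blue tape at its right end (414,175). The side view agrees: tape (121,261), black jar (313,155).

```bash
cat > h.py <<'E'
from cell import ctrl
import cv2,numpy as np
np.set_printoptions(precision=4,suppress=True)
def cam(name,o=None):
    i=ctrl.camera_info(name);K=np.array([[i['fx'],0,i['cx']],[0,i['fy'],i['cy']],[0,0,1]])
    if name!='wrist': return K,i['world_to_cam']
    T=np.eye(4);T[:3,:3]=o['tcp_rot'];T[:3,3]=o['eef_pos']
    return K,np.linalg.inv(T@i['hand_eye'])
def tri(a,b,pa,pb):
    X=cv2.triangulatePoints(a[0]@a[1][:3],b[0]@b[1][:3],np.array(pa,float).reshape(2,1),np.array(pb,float).reshape(2,1)).ravel()
    return X[:3]/X[3]
def atz(c,p,z):
    K,W=c;R=W[:3,:3];o=-R.T@W[:3,3];d=R.T@np.linalg.inv(K)@[*p,1]
    return o+d*(z-o[2])/d[2]
E
python3 - <<'E'
from h import *
S,D=cam('scene'),cam('side')
for n,a,b in [('red',(229.1,206.5),(269.5,177.6)),('yel',(205.1,205.9),(278.8,168.7)),('whi',(181.5,207.9),(299.5,162.5)),('bla',(151.6,213.1),(313.2,156.7)),('tape',(413.1,177),(120.6,261.2))]:
    print(n,tri(S,D,a,b),atz(S,a,.039),atz(D,b,.039))
for p in [(374,175.3),(348.9,176.6),(327.7,174.1),(395.3,178.5)]: print(atz(S,p,.01))
im=cv2.imread('pics/scene0.png')
cv2.imwrite('pics/crop0.png',cv2.resize(im[150:290,90:290],None,fx=4,fy=4,interpolation=cv2.INTER_CUBIC))
E
```

```text
red [ 0.5954 -0.145   0.0307] [ 0.6065 -0.1426  0.039 ] [ 0.587  -0.1451  0.039 ]
yel [ 0.5922 -0.1991  0.0446] [ 0.5848 -0.2006  0.039 ] [ 0.5975 -0.2001  0.039 ]
whi [ 0.5709 -0.2638  0.0427] [ 0.5721 -0.2597  0.039 ] [ 0.5724 -0.2755  0.039 ]
bla [ 0.5629 -0.3358  0.037 ] [ 0.565  -0.3355  0.039 ] [ 0.5613 -0.3343  0.039 ]
tape [0.6415 0.3766 0.012 ] [0.6634 0.3577 0.039 ] [0.619  0.3836 0.039 ]
[0.5994 0.279  0.01  ]
[0.5816 0.2104 0.01  ]
[0.5536 0.1585 0.01  ]
[0.6296 0.329  0.01  ]
```

View pics/crop0.png

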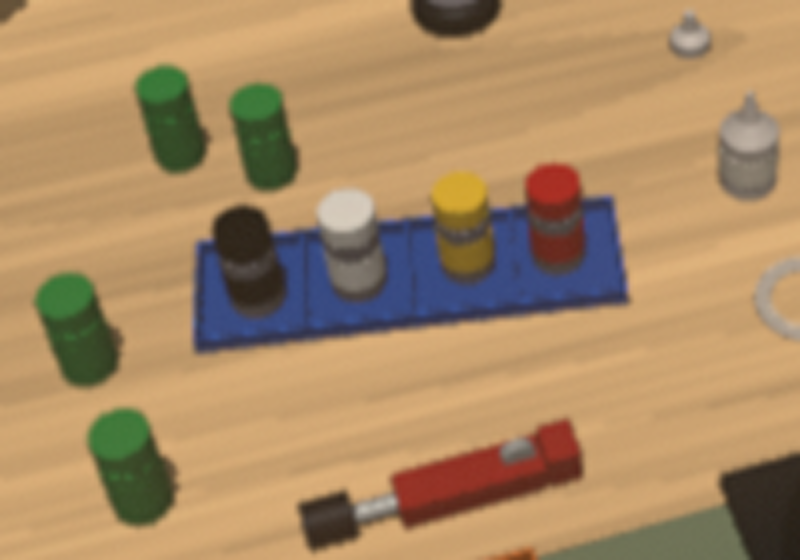

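Black-, white-, yellow- and red-lidded jars with grey bands stand in the sorter (crop x≈245, 350, 462, 553). All the green jars are outside it. Next I'll take a closer look with the wrist camera.

```bash
cat >> h.py <<'E'
def go(pos,yaw,o=None):
    "steps-row (mm, rad) from present pose to TCP pos, tool down, tool x at world yaw"
    from scipy.spatial.transform import Rotation as R
    o=o or ctrl.get_obs();c,s=np.cos(yaw),np.sin(yaw)
    G=np.array([[c,s,0],[s,-c,0],[0,0,-1.]])
    A=o['tcp_rot']
    return np.round(np.r_[A.T@(np.array(pos)-o['eef_pos'])*1000,R.from_matrix(A.T@G).as_rotvec()],3)
E
python3 - <<'E'
from h import *
print(go([.58,-.26,.25],-1.745))
S=cam('scene')
for p in [(133,179),(156,184),(109,232),(122,266)]: print(atz(S,p,.036))
E
```

```text
[-506.323  290.72   -23.433    0.       0.      -1.169]
[ 0.4244 -0.3634  0.036 ]
[ 0.4634 -0.3071  0.036 ]
[ 0.5897 -0.4456  0.036 ]
[ 0.7011 -0.4278  0.036 ]
```

>>> carry_out([
  [-506,291,-23,0,0,-1.169],
  [-506,291,-23,0,0,-1.169],
  [-506,291,-23,0,0,-1.169],
  [-506,291,-23,0,0,-1.169],
  [-506,291,-23,0,0,-1.169],
  [-506,291,-23,0,0,-1.169],
  [-506,291,-23,0,0,-1.169],
  [-506,291,-23,0,0,-1.169],
])

```text
t: 1.8
eef_pos: [0.5194, -0.3155, 0.2468]
tcp_rot: [[-0.172, -0.985, 0.001], [-0.985, 0.172, -0.0], [0.0, -0.001, -1.0]]
force: [0.6, -0.6, -0.6]
finger_gap: 0.999
finger_force: 0.0
```

>>> carry_out([
  [-65,-50,0,0,0,0],
  [-65,-50,0,0,0,0],
  [-65,-50,0,0,0,0],
  [-65,-50,0,0,0,0],
])

```text
t: 2.3
eef_pos: [0.5779, -0.2624, 0.2463]
tcp_rot: [[-0.174, -0.985, -0.0], [-0.985, 0.174, -0.0], [0.0, 0.0, -1.0]]
force: [-0.0, 0.4, -0.8]
finger_gap: 1.001
finger_force: 0.0
```

```bash
cat >> h.py <<'E'
def look(tag,things,save=True):
    o=ctrl.get_obs();im=ctrl.get_image('wrist')
    if save: cv2.imwrite(f'pics/{tag}.png',im)
    c=cam('wrist',o);print(o['t'],o['eef_pos'],o['force'],o['finger_gap'])
    for t,z in things:
        for d in ctrl.pinpoint(t,'wrist'): print(t,np.round(d['xy'],1),round(d['conf'],2),atz(c,d['xy'],z))
    return c
E
python3 - <<'E'
from h import *
look('w1',[(t,.039) for t in("red_center","black_center","white_center","yellow_center")]+[('sorter',0)])
E
```

```text
2.3 [ 0.5779 -0.2624  0.2463] [-0.0277  0.4386 -0.7957] 1.0011179165194124
red_center [256.  259.9] 0.7 [ 0.6002 -0.1409  0.039 ]
black_center [115.6  38. ] 0.94 [ 0.7009 -0.4244  0.039 ]
black_center [255.  101.3] 0.89 [ 0.5669 -0.3354  0.039 ]
black_center [380.2  46.4] 0.79 [ 0.4258 -0.3675  0.039 ]
black_center [348.3 107.9] 0.69 [ 0.4651 -0.3102  0.039 ]
white_center [254.1 159.7] 0.92 [ 0.5795 -0.2706  0.039 ]
white_center [254.2 100.6] 0.56 [ 0.5677 -0.3363  0.039 ]
white_center [255.1 179.3] 0.23 [ 0.5825 -0.247   0.039 ]
yellow_center [258.6 216. ] 0.59 [ 0.5865 -0.2001  0.039 ]
sorter [257.3 177.1] 0.93 [ 0.581  -0.2397  0.    ]
```

View pics/w1.png

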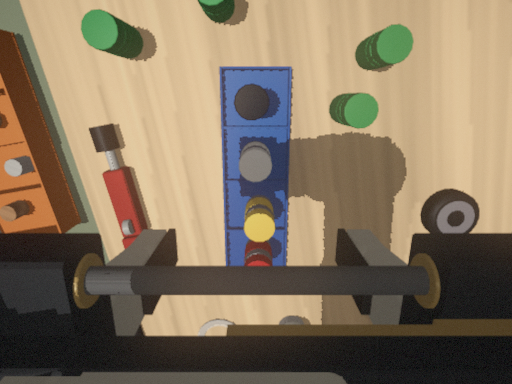

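The wrist view shows the sorter row along the image vertical: black (251,100), white (255,160), yellow (259,218), red (258,258). The green ones at (115,35), (393,43) and (358,108) stand outside the sorter. Now I'll view the rack from two positions.

Run:
```python
from h import *
print(go([.593,.18,.25],-1.92))
```

```text
[-438.28    62.377   -3.499   -0.       0.       0.174]
```

>>> carry_out([
  [-438,62,-4,0,0,0.174],
  [-438,62,-4,0,0,0.174],
  [-438,62,-4,0,0,0.174],
  [-438,62,-4,0,0,0.174],
  [-438,62,-4,0,0,0.174],
  [-438,62,-4,0,0,0.174],
  [-438,62,-4,0,0,0.174],
  [-438,62,-4,0,0,0.174],
])

```text
t: 3.6
eef_pos: [0.5932, 0.1838, 0.2499]
tcp_rot: [[-0.338, -0.941, -0.0], [-0.941, 0.338, 0.0], [-0.0, 0.0, -1.0]]
force: [-1.1, -0.2, -0.3]
finger_gap: 0.997
finger_force: 0.0
```

Run:
```python
from h import *
look('w2',[('pad_a',.008),('tape',.022)])
print(ctrl.get_obs()['qvel'],go([.593,.18,.25],-1.92))
```

```text
3.6 [0.5932 0.1838 0.2499] [-1.121  -0.1928 -0.2839] 0.9967579595495105
pad_a [275.2 225.4] 0.87 [0.5998 0.2771 0.008 ]
pad_a [283.7 120.9] 0.72 [0.5448 0.1482 0.008 ]
pad_a [274.9 265.8] 0.61 [0.6202 0.3358 0.008 ]
pad_a [279.3 173.6] 0.57 [0.5713 0.21   0.008 ]
tape [273.8 297.2] 0.71 [0.6359 0.3748 0.022 ]
[-0.0228 -0.0077 -0.0051  0.0014  0.0006  0.0026] [ 0.116  0.167  0.146  0.    -0.     0.002]
```

View pics/w2.png

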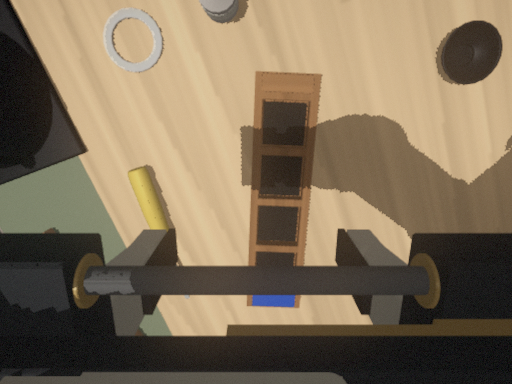

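The rack's pads appear at (284,123), (281,175), (278,225) and (275,265), with the blue tape beyond the last at (274,299). So red goes at the far end (+y). I'll take a second view for height.

>>> carry_out([
  [-110,10,0,0,0,0.033],
  [-110,10,0,0,0,0.033],
  [-110,10,0,0,0,0.033],
  [-110,10,0,0,0,0.033],
])

```text
t: 4.25
eef_pos: [0.6216, 0.2856, 0.2501]
tcp_rot: [[-0.373, -0.928, -0.0], [-0.928, 0.373, -0.0], [0.001, 0.0, -1.0]]
force: [0.6, -0.6, -0.0]
finger_gap: 0.999
finger_force: 0.0
```

Run:
```python
from h import *
c2=look('w3',[('pad_a',.008),('tape',.022)])
K,W=c2; print(go([.5,.5,.25],-1.953)[5])
im=cv2.imread('pics/w3.png')
```

```text
4.25 [0.6216 0.2856 0.2501] [ 0.6206 -0.6353 -0.0071] 0.9994698609165072
pad_a [271.3 194.6] 0.92 [0.6207 0.3354 0.008 ]
pad_a [270.2  86.9] 0.78 [0.5729 0.208  0.008 ]
pad_a [274.7  30.6] 0.7 [0.5458 0.1526 0.008 ]
pad_a [269.4 146. ] 0.56 [0.5996 0.2742 0.008 ]
tape [270.6 226.1] 0.78 [0.6363 0.3714 0.022 ]
-0.0
```

View pics/w3.png

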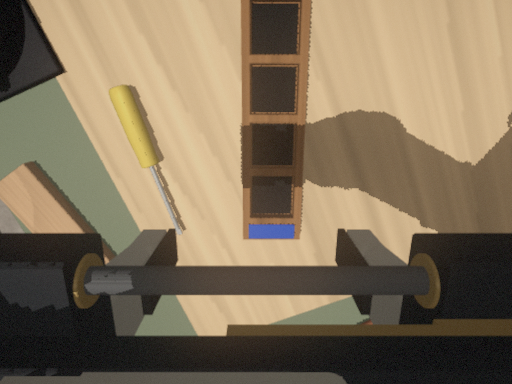

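Run:
```python
from h import *
from scipy.spatial.transform import Rotation as R
def cc(p,yaw):
    c,s=np.cos(yaw),np.sin(yaw);return cam('wrist',{'eef_pos':p,'tcp_rot':np.array([[c,s,0],[s,-c,0],[0,0,-1]])})
a=cc([.5932,.1838,.2499],-1.92);b=cc([.6216,.2856,.2501],-1.952)
for p,q in [((275.2,225.4),(269.4,146)),((283.7,120.9),(274.7,30.6)),((274.9,265.8),(271.3,194.6)),((279.3,173.6),(270.2,86.9)),((273.8,297.2),(270.6,226.1))]: print(tri(a,b,p,q))
w=cc([.5779,-.2624,.2463],-1.7456)
for n,p,s in [('red',(256,259.9),(269.5,177.6)),('bla',(255,101.3),(313.2,156.7)),('whi',(254.1,159.7),(299.5,162.5)),('yel',(258.6,216),(278.8,168.7))]: print(n,tri(w,cam('side'),p,s))
print(go([.6005,-.1393,.14],-1.745))
```

```text
[0.5995 0.2727 0.0185]
[ 0.5438  0.15   -0.0097]
[0.6207 0.3353 0.0086]
[0.5724 0.2084 0.0138]
[0.635  0.3672 0.0327]
red [ 0.5928 -0.1451  0.0381]
bla [ 0.5648 -0.3367  0.036 ]
whi [ 0.5748 -0.2737  0.0397]
yel [ 0.5915 -0.1979  0.0423]
[ 402.008 -139.046  110.704   -0.       0.      -0.208]
```

Measured heights match the text: the pads average 0.008 and the jar centres 0.039. Moving to the red jar.

>>> carry_out([
  [402,-139,70,0,0,-0.208],
  [402,-139,70,0,0,-0.208],
  [402,-139,70,0,0,-0.208],
  [402,-139,70,0,0,-0.208],
  [402,-139,70,0,0,-0.208],
  [402,-139,70,0,0,-0.208],
  [402,-139,70,0,0,-0.208],
  [402,-139,111,0,0,-0.208],
], claw=1)

```text
t: 5.4
eef_pos: [0.6017, -0.1423, 0.1416]
tcp_rot: [[-0.177, -0.984, 0.006], [-0.984, 0.177, -0.001], [-0.0, -0.006, -1.0]]
force: [0.5, 0.4, -1.0]
finger_gap: 1.0
finger_force: 0.0
```

Run:
```python
from h import *
look('w4',[('red_center',.039),('yellow_center',.039),('white_center',.039),('black_center',.039)])
print(go([.6005,-.1393,.028],-1.745))
```

```text
5.4 [ 0.6017 -0.1423  0.1416] [ 0.4834  0.3824 -0.9525] 1.0003622178441522
red_center [262.1 191.7] 0.79 [ 0.598  -0.1412  0.039 ]
white_center [255.6  23. ] 0.86 [ 0.5802 -0.2714  0.039 ]
[  1.629   0.952 112.812  -0.001  -0.      0.002]
```

View pics/w4.png

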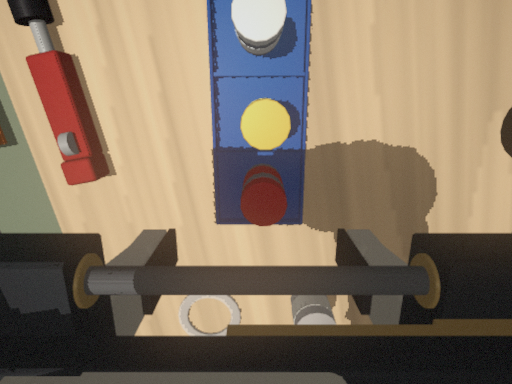

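Red sits at (264,195) between the fingers; yellow is at (265,125) and white at (259,18). Descending to grip.

>>> carry_out([
  [3,1,40,0,0,0.002],
  [3,1,80,0,0,0.002],
  [3,1,105,0,0,0.002],
  [3,1,113,0,0,0.002],
  [3,1,113,0,0,0.002],
])

```text
t: 6.28
eef_pos: [0.6005, -0.14, 0.0274]
tcp_rot: [[-0.173, -0.985, 0.001], [-0.985, 0.173, -0.0], [-0.0, -0.001, -1.0]]
force: [-0.0, 0.3, 0.1]
finger_gap: 1.003
finger_force: 0.0
```

>>> carry_out([
  [0,0,0,0,0,0],
  [0,0,0,0,0,0],
  [0,0,0,0,0,0],
  [0,0,0,0,0,0],
  [0,0,0,0,0,0],
  [0,0,0,0,0,0],
], claw=-1, grip_force=20)

```text
t: 7.02
eef_pos: [0.5993, -0.1405, 0.0262]
tcp_rot: [[-0.174, -0.985, -0.0], [-0.985, 0.174, -0.0], [0.0, 0.0, -1.0]]
force: [-1.5, 0.4, 1.3]
finger_gap: 0.405
finger_force: 20.0
```

>>> carry_out([
  [0,0,-40,0,0,0],
  [0,0,-90,0,0,0],
  [-45,6,-125,0,0,0.02],
  [-100,13,-130,0,0,0.05],
  [-158,20,-130,0,0,0.08],
  [-216,28,-130,0,0,0.1],
  [-274,36,-130,0,0,0.13],
  [-330,43,-130,0,0,0.16],
])

```text
t: 8.02
eef_pos: [0.6143, 0.194, 0.1561]
tcp_rot: [[-0.33, -0.944, -0.0], [-0.944, 0.33, -0.0], [0.0, 0.0, -1.0]]
force: [0.8, -0.4, -0.7]
finger_gap: 0.406
finger_force: 20.0
```

Run:
```python
from h import *
o=ctrl.get_obs();print(o['finger_gap'],o['finger_force'],go([.6213,.3346,.15],-1.953))
```

```text
0.4061425095539594 19.998629093170166 [-135.101   39.696    6.13     0.      -0.       0.046]
```

>>> carry_out([
  [-58,17,3,0,0,0.02],
  [-110,32,6,0,0,0.046],
  [-135,40,6,0,0,0.046],
  [-135,40,6,0,0,0.046],
  [-135,40,40,0,0,0.046],
  [-135,40,75,0,0,0.046],
  [-135,40,85,0,0,0.046],
])

```text
t: 8.9
eef_pos: [0.62, 0.3303, 0.0689]
tcp_rot: [[-0.373, -0.928, -0.003], [-0.928, 0.373, -0.003], [0.004, 0.002, -1.0]]
force: [-0.6, -0.1, -0.2]
finger_gap: 0.407
finger_force: 20.0
```

Run:
```python
from h import *
look('w5',[('red_center',.08),('pad_a',.008),('tape',.022)])
print(go([.6213,.3346,.036],-1.953))
```

```text
8.9 [0.62   0.3303 0.0689] [-0.5559 -0.0997 -0.1731] 0.4065215780392615
pad_a [258.5 122.3] 0.91 [0.596  0.2737 0.008 ]
pad_a [261.8 210.3] 0.59 [0.6174 0.3337 0.008 ]
pad_a [257.9  10.5] 0.55 [0.5711 0.2104 0.008 ]
[-1.489  1.551 36.744 -0.001  0.001  0.001]
```

View pics/w5.png

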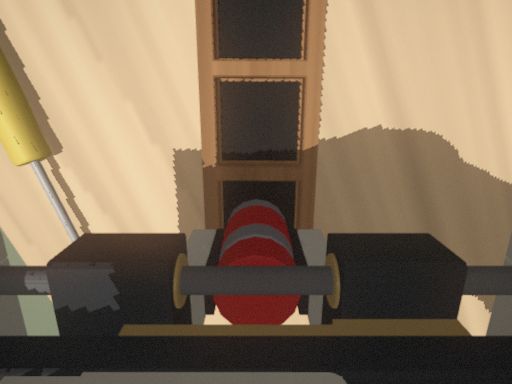

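The red jar is held over the last pocket (jar x≈257, pocket centre x≈260). Lowering it.

>>> carry_out([
  [-1,1,15,0,0,0],
  [-1,1,25,0,0,0],
  [-1,1,30,0,0,0],
  [-1,1,33,0,0,0],
  [-1,1,33,0,0,0],
  [-1,1,33,0,0,0],
])

```text
t: 9.85
eef_pos: [0.6209, 0.3341, 0.0386]
tcp_rot: [[-0.372, -0.928, 0.0], [-0.928, 0.372, 0.0], [-0.0, -0.0, -1.0]]
force: [-0.6, 0.0, -1.4]
finger_gap: 0.407
finger_force: 20.0
```

>>> carry_out([
  [0,0,2,0,0,0],
  [0,0,3,0,0,0],
  [0,0,3,0,0,0],
])

```text
t: 10.22
eef_pos: [0.6206, 0.3339, 0.0352]
tcp_rot: [[-0.372, -0.928, -0.0], [-0.928, 0.372, -0.0], [0.0, 0.0, -1.0]]
force: [-0.0, -0.1, -0.1]
finger_gap: 0.409
finger_force: 20.0
```

>>> carry_out([
  [0,0,0.5,0,0,0],
  [0,0,0.5,0,0,0],
  [0,0,0.5,0,0,0],
  [0,0,0.5,0,0,0],
  [0,0,0.5,0,0,0],
  [0,0,-30,0,0,0],
  [0,0,-80,0,0,0],
  [0,0,-120,0,0,0],
], claw=1)

```text
t: 11.22
eef_pos: [0.6209, 0.3341, 0.1572]
tcp_rot: [[-0.372, -0.928, 0.001], [-0.928, 0.372, 0.0], [-0.001, -0.001, -1.0]]
force: [0.9, 0.0, -0.0]
finger_gap: 0.997
finger_force: 0.0
```

Run:
```python
from h import *
look('w6',[('red_center',.047)])
print(go([.5661,-.3343,.14],-1.745))
```

```text
11.225 [0.6209 0.3341 0.1572] [ 0.9128  0.0097 -0.0124] 0.9967872839591411
red_center [257.9 187. ] 0.9 [0.6196 0.3329 0.047 ]
[ 643.309 -195.505   17.626   -0.006    0.007   -0.206]
```

Red is in place at (0.620, 0.333). Next, black.

>>> carry_out([
  [643,-196,18,0,0,-0.208],
  [643,-196,18,0,0,-0.208],
  [643,-196,18,0,0,-0.208],
  [643,-196,18,0,0,-0.208],
  [643,-196,18,0,0,-0.208],
  [643,-196,18,0,0,-0.208],
  [643,-196,18,0,0,-0.208],
  [643,-196,18,0,0,-0.208],
])

```text
t: 12.32
eef_pos: [0.5777, -0.1659, 0.1418]
tcp_rot: [[-0.172, -0.985, 0.0], [-0.985, 0.172, 0.0], [-0.0, -0.0, -1.0]]
force: [1.5, -0.2, -0.7]
finger_gap: 1.002
finger_force: 0.0
```

Run:
```python
from h import *
look('w7',[('black_center',.039),('white_center',.039),('yellow_center',.039)])
print(go([.5661,-.3343,.14],-1.745))
```

```text
12.325 [ 0.5777 -0.1659  0.1418] [ 1.4989 -0.2345 -0.7002] 1.0017979867250026
yellow_center [237.6 157.5] 0.71 [ 0.5886 -0.1978  0.039 ]
[168.26  -18.25    1.454   0.      0.     -0.002]
```

>>> carry_out([
  [60,-6,1,0,0,0],
  [120,-13,1,0,0,0],
  [168,-18,1,0,0,0],
  [168,-18,1,0,0,0],
  [168,-18,1,0,0,0],
])

```text
t: 13.15
eef_pos: [0.5673, -0.3316, 0.1406]
tcp_rot: [[-0.172, -0.985, -0.0], [-0.985, 0.172, 0.0], [-0.0, 0.0, -1.0]]
force: [0.8, 0.1, -0.0]
finger_gap: 0.998
finger_force: 0.0
```

Run:
```python
from h import *
look('w8',[('black_center',.039)])
print(go([.5661,-.3343,.027],-1.745))
```

```text
13.15 [ 0.5673 -0.3316  0.1406] [ 0.8305  0.1497 -0.0068] 0.9981606133188157
black_center [250.7 186.7] 0.94 [ 0.5717 -0.3369  0.039 ]
black_center [423.6 122.6] 0.92 [ 0.4245 -0.3658  0.039 ]
black_center [202.6  57.4] 0.71 [ 0.5898 -0.4441  0.039 ]
black_center [379.  196.8] 0.65 [ 0.464  -0.3089  0.039 ]
black_center [ 72.8 108.3] 0.61 [ 0.7001 -0.4252  0.039 ]
[  3.451   0.843 113.904  -0.      0.      0.003]
```

View pics/w8.png

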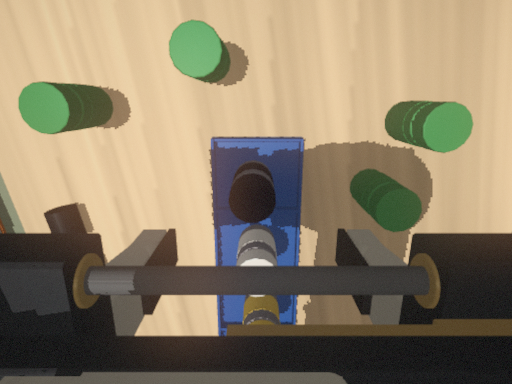

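Black is at (252,190) in the sorter and the green jars clear the fingers. Gripping.

>>> carry_out([
  [5,-1,40,0,0,0.003],
  [5,-1,80,0,0,0.003],
  [5,-1,105,0,0,0.003],
  [5,-1,113,0,0,0.003],
  [5,-1,113,0,0,0.003],
])

```text
t: 13.88
eef_pos: [0.5676, -0.337, 0.0282]
tcp_rot: [[-0.174, -0.985, -0.0], [-0.985, 0.174, -0.0], [0.0, 0.0, -1.0]]
force: [0.1, 0.4, 0.6]
finger_gap: 1.0
finger_force: 0.0
```

>>> carry_out([
  [0,0,0,0,0,0],
  [0,0,0,0,0,0],
  [0,0,0,0,0,0],
  [0,0,0,0,0,0],
  [0,0,0,0,0,0],
  [0,0,0,0,0,0],
], claw=-1, grip_force=20)

```text
t: 14.62
eef_pos: [0.5672, -0.3378, 0.0279]
tcp_rot: [[-0.175, -0.985, 0.0], [-0.985, 0.175, -0.0], [0.0, -0.0, -1.0]]
force: [-0.3, 0.3, 0.9]
finger_gap: 0.405
finger_force: 20.0
```

Run:
```python
from h import *
print(go([.5967,.2733,.16],-1.953))
```

```text
[-606.828   77.967 -132.148   -0.      -0.       0.206]
```

>>> carry_out([
  [0,0,-40,0,0,0],
  [0,0,-90,0,0,0],
  [-45,6,-130,0,0,0.02],
  [-105,13,-132,0,0,0.04],
  [-165,21,-132,0,0,0.06],
  [-225,29,-132,0,0,0.08],
  [-285,37,-132,0,0,0.1],
  [-345,44,-132,0,0,0.12],
])

```text
t: 15.62
eef_pos: [0.5838, 0.0116, 0.1599]
tcp_rot: [[-0.292, -0.956, 0.0], [-0.956, 0.292, 0.0], [-0.0, 0.0, -1.0]]
force: [1.5, 0.1, -1.0]
finger_gap: 0.407
finger_force: 20.0
```

>>> carry_out([
  [-58,0,0,0,0,0.03],
  [-116,0,0,0,0,0.06],
  [-174,0,0,0,0,0.086],
  [-215,0,0,0,0,0.086],
  [-215,0,0,0,0,0.086],
])

```text
t: 16.25
eef_pos: [0.647, 0.2181, 0.1587]
tcp_rot: [[-0.37, -0.929, -0.001], [-0.929, 0.37, -0.0], [0.001, 0.001, -1.0]]
force: [-0.8, -0.8, -1.7]
finger_gap: 0.408
finger_force: 20.0
```

Run:
```python
from h import *
print(ctrl.get_obs()['eef_pos'],go([.5967,.2733,.036],-1.953))
```

```text
[0.647  0.2181 0.1587] [-32.73   67.098 122.692   0.001  -0.001   0.003]
```

>>> carry_out([
  [-20,40,10,0,0,0.003],
  [-33,67,20,0,0,0.003],
  [-33,67,40,0,0,0.003],
  [-33,67,70,0,0,0.003],
  [-33,67,86,0,0,0.003],
  [-33,67,86,0,0,0.003],
  [-33,67,86,0,0,0.003],
])

```text
t: 17.12
eef_pos: [0.5977, 0.2709, 0.0749]
tcp_rot: [[-0.376, -0.927, 0.001], [-0.927, 0.376, 0.001], [-0.001, -0.001, -1.0]]
force: [-0.3, 0.5, -1.1]
finger_gap: 0.407
finger_force: 20.0
```

Run:
```python
from h import *
look('w9',[('pad_a',.008),('black_center',.081)])
print(go([.5967,.2733,.036],-1.953))
```

```text
17.125 [0.5977 0.2709 0.0749] [-0.3164  0.5184 -1.0674] 0.40658587805365226
pad_a [260.3 111.9] 0.9 [0.5702 0.2088 0.008 ]
pad_a [260.4 207.4] 0.9 [0.5962 0.274  0.008 ]
pad_a [259.5   8.3] 0.87 [0.5468 0.1494 0.008 ]
black_center [257.4 257.4] 0.61 [0.5995 0.2756 0.081 ]
[-1.579  1.698 39.024 -0.001  0.002 -0.003]
```

View pics/w9.png

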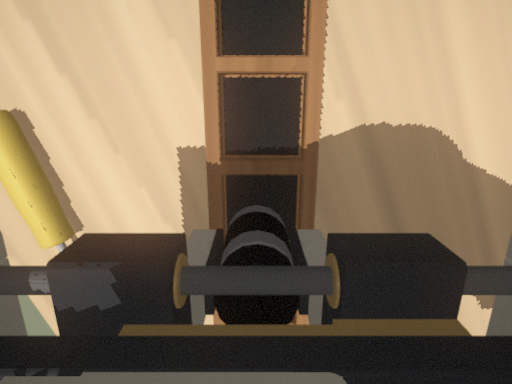

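The black jar (x≈257) is over the second pocket (x≈261). Lowering it.

>>> carry_out([
  [-1,1,20,0,0,0],
  [-1,1,32,0,0,0],
  [-1,1,36,0,0,0],
  [-1,1,38,0,0,0],
  [-1,1,38,0,0,0],
  [-1,1,38,0,0,0],
])

```text
t: 18.02
eef_pos: [0.5967, 0.2723, 0.0363]
tcp_rot: [[-0.376, -0.927, 0.001], [-0.927, 0.376, 0.0], [-0.001, -0.0, -1.0]]
force: [-0.5, -0.2, -0.2]
finger_gap: 0.41
finger_force: 20.0
```

>>> carry_out([
  [0,0,0.5,0,0,0],
  [0,0,0.5,0,0,0],
  [0,0,0.5,0,0,0],
  [0,0,0.5,0,0,0],
  [0,0,0.5,0,0,0],
  [0,0,-30,0,0,0],
  [0,0,-80,0,0,0],
  [0,0,-120,0,0,0],
], claw=1)

```text
t: 19.02
eef_pos: [0.5967, 0.2723, 0.1578]
tcp_rot: [[-0.375, -0.927, 0.001], [-0.927, 0.375, 0.0], [-0.001, -0.001, -1.0]]
force: [-0.2, -0.2, 0.5]
finger_gap: 0.999
finger_force: 0.0
```

Run:
```python
from h import *
look('w10',[('black_center',.047),('red_center',.047)])
print(go([.579,-.271,.14],-1.745))
```

```text
19.025 [0.5967 0.2723 0.1578] [-0.2082 -0.15    0.5392] 0.9990306934314026
black_center [258.8 193.3] 0.96 [0.5969 0.277  0.047 ]
red_center [256.1 252.2] 0.69 [0.621 0.33  0.047]
[ 511.38  -186.84    17.04    -0.003    0.004   -0.211]
```

>>> carry_out([
  [511,-187,18,0,0,-0.211],
  [511,-187,18,0,0,-0.211],
  [511,-187,18,0,0,-0.211],
  [511,-187,18,0,0,-0.211],
  [511,-187,18,0,0,-0.211],
  [511,-187,18,0,0,-0.211],
  [511,-187,18,0,0,-0.211],
  [511,-187,18,0,0,-0.211],
])

```text
t: 20.18
eef_pos: [0.5785, -0.2291, 0.1383]
tcp_rot: [[-0.173, -0.985, -0.001], [-0.985, 0.173, 0.0], [-0.0, 0.001, -1.0]]
force: [1.4, -0.3, 0.3]
finger_gap: 1.001
finger_force: 0.0
```

Run:
```python
from h import *
look('w11',[('white_center',.039)])
print(go([.579,-.271,.028],-1.745))
```

```text
20.175 [ 0.5785 -0.2291  0.1383] [ 1.3929 -0.2793  0.3195] 1.0009544441803988
[ 37.755  -8.624 109.475   0.003  -0.001  -0.005]
```

>>> carry_out([
  [38,-8,5,0,0,0],
  [38,-8,5,0,0,0],
  [38,-8,5,0,0,0],
])

```text
t: 20.65
eef_pos: [0.5801, -0.2658, 0.1334]
tcp_rot: [[-0.174, -0.985, -0.002], [-0.985, 0.174, 0.0], [-0.0, 0.002, -1.0]]
force: [0.3, 1.2, 0.4]
finger_gap: 0.996
finger_force: 0.0
```

Run:
```python
from h import *
look('w12',[('white_center',.039)])
print(go([.579,-.271,.028],-1.745))
```

```text
20.65 [ 0.5801 -0.2658  0.1334] [0.2645 1.2033 0.4164] 0.9960558175536423
white_center [257.6 188.4] 0.59 [ 0.5785 -0.2706  0.039 ]
[  5.941   0.567 106.072   0.      0.      0.001]
```

View pics/w12.png

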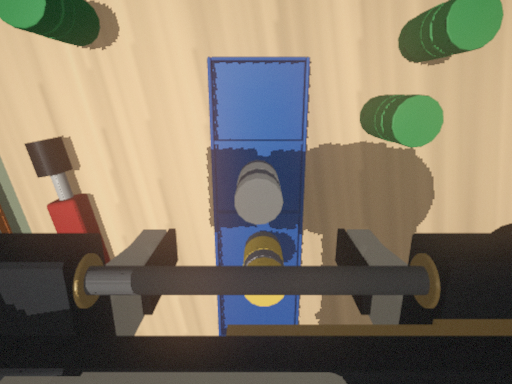

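White is at (258,190) and yellow at (264,270); the black compartment is empty. Gripping white.

>>> carry_out([
  [5,0,40,0,0,0],
  [5,0,80,0,0,0],
  [5,0,100,0,0,0],
  [5,0,106,0,0,0],
  [5,0,106,0,0,0],
])

```text
t: 21.38
eef_pos: [0.5802, -0.2705, 0.0287]
tcp_rot: [[-0.172, -0.985, 0.0], [-0.985, 0.172, -0.0], [0.0, -0.0, -1.0]]
force: [-0.4, -0.1, -1.2]
finger_gap: 0.998
finger_force: 0.0
```

>>> carry_out([
  [0,0,0,0,0,0],
  [0,0,0,0,0,0],
  [0,0,0,0,0,0],
  [0,0,0,0,0,0],
  [0,0,0,0,0,0],
  [0,0,0,0,0,0],
], claw=-1, grip_force=20)

```text
t: 22.12
eef_pos: [0.5797, -0.271, 0.0283]
tcp_rot: [[-0.173, -0.985, -0.0], [-0.985, 0.173, 0.0], [-0.0, 0.0, -1.0]]
force: [-1.0, -0.0, 1.1]
finger_gap: 0.404
finger_force: 20.0
```

Run:
```python
from h import *
print(go([.5721,.2121,.16],-1.953))
```

```text
[-474.499   91.142 -131.681    0.      -0.       0.208]
```

>>> carry_out([
  [0,0,-40,0,0,0],
  [0,0,-90,0,0,0],
  [-45,9,-130,0,0,0.02],
  [-105,20,-132,0,0,0.05],
  [-165,32,-132,0,0,0.08],
  [-225,43,-132,0,0,0.11],
  [-285,55,-132,0,0,0.14],
  [-345,66,-132,0,0,0.16],
])

```text
t: 23.12
eef_pos: [0.5741, 0.0822, 0.1604]
tcp_rot: [[-0.329, -0.945, 0.0], [-0.945, 0.329, 0.0], [-0.0, -0.0, -1.0]]
force: [1.4, 0.8, -1.3]
finger_gap: 0.409
finger_force: 20.0
```

Run:
```python
from h import *
print(go([.5721,.2121,.036],-1.953))
```

```text
[-122.007   44.529  124.41    -0.       0.       0.047]
```

>>> carry_out([
  [-58,21,0,0,0,0.02],
  [-110,40,0,0,0,0.047],
  [-122,45,5,0,0,0.047],
  [-122,45,20,0,0,0.047],
  [-122,45,60,0,0,0.047],
  [-122,45,88,0,0,0.047],
  [-122,45,88,0,0,0.047],
  [-122,45,88,0,0,0.047],
])

```text
t: 24.12
eef_pos: [0.5726, 0.2095, 0.073]
tcp_rot: [[-0.373, -0.928, 0.001], [-0.928, 0.373, -0.0], [-0.0, -0.001, -1.0]]
force: [0.1, 0.2, 0.1]
finger_gap: 0.406
finger_force: 20.0
```

Run:
```python
from h import *
look('w13',[('pad_a',.008),('white_center',.081)])
print(go([.5721,.2121,.036],-1.953))
```

```text
24.125 [0.5726 0.2095 0.073 ] [0.1485 0.2044 0.1203] 0.4063576213293238
pad_a [261.  205.6] 0.91 [0.5699 0.2107 0.008 ]
pad_a [260.  116.9] 0.61 [0.5466 0.1502 0.008 ]
white_center [254.7 254.3] 0.83 [0.5747 0.211  0.081 ]
[-1.324  1.361 37.712 -0.001  0.002  0.001]
```

>>> carry_out([
  [-1,2,20,0,0,0],
  [-1,2,31,0,0,0],
  [-1,2,35,0,0,0],
  [-1,2,36.5,0,0,0],
  [-1,2,36.5,0,0,0],
  [-1,2,36.5,0,0,0],
])

```text
t: 25.02
eef_pos: [0.5709, 0.2121, 0.0363]
tcp_rot: [[-0.372, -0.928, 0.001], [-0.928, 0.372, 0.001], [-0.001, -0.001, -1.0]]
force: [-0.9, 0.8, 0.5]
finger_gap: 0.406
finger_force: 20.0
```

>>> carry_out([
  [0,0,0.5,0,0,0],
  [0,0,0.5,0,0,0],
  [0,0,0.5,0,0,0],
  [0,0,0.5,0,0,0],
  [0,0,0.5,0,0,0],
  [0,0,-30,0,0,0],
  [0,0,-80,0,0,0],
  [0,0,-120,0,0,0],
], claw=1)

```text
t: 26.02
eef_pos: [0.5708, 0.212, 0.1577]
tcp_rot: [[-0.372, -0.928, 0.001], [-0.928, 0.372, 0.0], [-0.001, -0.001, -1.0]]
force: [0.2, -0.7, -0.0]
finger_gap: 1.003
finger_force: 0.0
```

Run:
```python
from h import *
look('w14',[('white_center',.047),('black_center',.047)])
print(go([.5885,-.202,.135],-1.745))
```

```text
26.025 [0.5708 0.212  0.1577] [ 0.2245 -0.7014 -0.0453] 1.0030850360238048
white_center [256.  189.7] 0.7 [0.572  0.2126 0.047 ]
black_center [255.8 259.1] 0.55 [0.5978 0.2765 0.047 ]
[ 378.905 -169.574   22.454   -0.003    0.004   -0.207]
```

>>> carry_out([
  [379,-170,22,0,0,-0.208],
  [379,-170,22,0,0,-0.208],
  [379,-170,22,0,0,-0.208],
  [379,-170,22,0,0,-0.208],
  [379,-170,22,0,0,-0.208],
  [379,-170,22,0,0,-0.208],
  [379,-170,22,0,0,-0.208],
  [379,-170,22,0,0,-0.208],
])

```text
t: 27.18
eef_pos: [0.5862, -0.2059, 0.132]
tcp_rot: [[-0.176, -0.984, -0.003], [-0.984, 0.176, 0.0], [0.0, 0.003, -1.0]]
force: [-0.8, -0.3, -0.7]
finger_gap: 0.997
finger_force: 0.0
```

Run:
```python
from h import *
look('w15',[('yellow_center',.039)])
print(go([.5885,-.202,.028],-1.745))
```

```text
27.175 [ 0.5862 -0.2059  0.132 ] [-0.7868 -0.2991 -0.7069] 0.9970587700217832
yellow_center [255.4 201.6] 0.87 [ 0.5883 -0.2001  0.039 ]
[ -1.793  -1.758 104.634   0.002   0.     -0.   ]
```

View pics/w15.png

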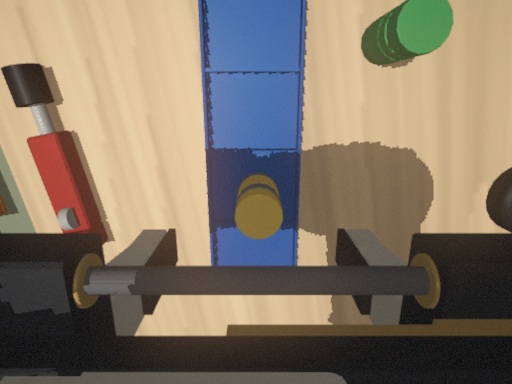

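Yellow, the last jar in the sorter, is at (258,205). Gripping it.

>>> carry_out([
  [-2,-1,40,0,0,0],
  [-2,-1,80,0,0,0],
  [-2,-1,100,0,0,0],
  [-2,-1,106,0,0,0],
  [-2,-1,106,0,0,0],
])

```text
t: 27.9
eef_pos: [0.589, -0.2006, 0.028]
tcp_rot: [[-0.171, -0.985, -0.0], [-0.985, 0.171, -0.0], [0.0, 0.0, -1.0]]
force: [-0.3, 0.0, 1.0]
finger_gap: 1.0
finger_force: 0.0
```

>>> carry_out([
  [0,0,0,0,0,0],
  [0,0,0,0,0,0],
  [0,0,0,0,0,0],
  [0,0,0,0,0,0],
  [0,0,0,0,0,0],
  [0,0,0,0,0,0],
], claw=-1, grip_force=20)

```text
t: 28.65
eef_pos: [0.5885, -0.2014, 0.0278]
tcp_rot: [[-0.172, -0.985, -0.0], [-0.985, 0.172, 0.0], [0.0, 0.0, -1.0]]
force: [-0.6, 0.4, 1.3]
finger_gap: 0.407
finger_force: 20.0
```

Run:
```python
from h import *
print(go([.5475,.1508,.16],-1.953))
```

```text
[-339.835  101.135 -132.176    0.      -0.       0.209]
```

>>> carry_out([
  [0,0,-40,0,0,0],
  [0,0,-90,0,0,0],
  [-45,13,-130,0,0,0.03],
  [-103,30,-132,0,0,0.07],
  [-160,48,-132,0,0,0.1],
  [-218,65,-132,0,0,0.14],
  [-275,82,-132,0,0,0.17],
  [-320,95,-132,0,0,0.209],
])

```text
t: 29.65
eef_pos: [0.5497, 0.1325, 0.1599]
tcp_rot: [[-0.373, -0.928, 0.0], [-0.928, 0.373, 0.0], [-0.0, -0.0, -1.0]]
force: [1.3, 0.1, -1.1]
finger_gap: 0.411
finger_force: 20.0
```

Run:
```python
from h import *
print(go([.5475,.1508,.036],-1.953))
```

```text
[-16.142   8.85  123.934  -0.      0.      0.   ]
```

>>> carry_out([
  [-16,9,5,0,0,0],
  [-16,9,30,0,0,0],
  [-16,9,70,0,0,0],
  [-16,9,88,0,0,0],
  [-16,9,88,0,0,0],
  [-16,9,88,0,0,0],
])

```text
t: 30.4
eef_pos: [0.5485, 0.1483, 0.0725]
tcp_rot: [[-0.373, -0.928, 0.001], [-0.928, 0.373, 0.0], [-0.001, -0.001, -1.0]]
force: [0.3, 0.8, -1.2]
finger_gap: 0.408
finger_force: 20.0
```

Run:
```python
from h import *
look('w16',[('pad_a',.008),('yellow_center',.081)])
print(go([.5475,.1508,.036],-1.953))
```

```text
30.4 [0.5485 0.1483 0.0725] [ 0.3452  0.7775 -1.1862] 0.4082248002842784
pad_a [259.7 205.8] 0.96 [0.5467 0.1492 0.008 ]
yellow_center [255.  256.1] 0.83 [0.5506 0.1506 0.081 ]
yellow_center [260.1 205.9] 0.28 [0.5377 0.1255 0.081 ]
[-1.575  1.773 36.901 -0.001  0.001  0.   ]
```

>>> carry_out([
  [0,2,20,0,0,0],
  [0,2,31,0,0,0],
  [0,2,35,0,0,0],
  [0,2,36,0,0,0],
  [0,2,36,0,0,0],
  [0,2,36,0,0,0],
])

```text
t: 31.3
eef_pos: [0.5463, 0.1493, 0.0362]
tcp_rot: [[-0.373, -0.928, 0.001], [-0.928, 0.373, 0.0], [-0.001, -0.0, -1.0]]
force: [-0.8, 0.5, -1.3]
finger_gap: 0.412
finger_force: 20.0
```

>>> carry_out([
  [0,0,0.5,0,0,0],
  [0,0,0.5,0,0,0],
  [0,0,0.5,0,0,0],
  [0,0,0.5,0,0,0],
  [0,0,0.5,0,0,0],
  [0,0,-30,0,0,0],
  [0,0,-80,0,0,0],
  [0,0,-120,0,0,0],
], claw=1)

```text
t: 32.3
eef_pos: [0.5462, 0.1493, 0.1577]
tcp_rot: [[-0.373, -0.928, 0.001], [-0.928, 0.373, 0.0], [-0.0, -0.001, -1.0]]
force: [0.9, 0.7, -0.1]
finger_gap: 1.001
finger_force: 0.0
```

>>> carry_out([
  [-50,0,-40,0,0,0],
  [-80,0,-80,0,0,0],
  [-80,0,-80,0,0,0],
  [-80,0,-80,0,0,0],
])

```text
t: 32.8
eef_pos: [0.5753, 0.2233, 0.2351]
tcp_rot: [[-0.373, -0.928, -0.001], [-0.928, 0.373, -0.0], [0.001, 0.001, -1.0]]
force: [-0.9, -0.3, 0.0]
finger_gap: 1.0
finger_force: 0.0
```

Run:
```python
from h import *
c=look('w17',[(t+'_center',.047) for t in('red','black','white','yellow')])
im=cv2.imread('pics/w17.png');s=ctrl.get_image('side')
cv2.imwrite('pics/fin.png',np.vstack([cv2.resize(im[:,150:400],(400,614))[:300],cv2.resize(s[200:290,90:250],(400,225))]))
```

```text
32.8 [0.5753 0.2233 0.2351] [-0.9253 -0.2732  0.0237] 1.0000834304747088
red_center [254.2 261.7] 0.85 [0.6211 0.3294 0.047 ]
black_center [254.7 215.1] 0.93 [0.5977 0.2729 0.047 ]
white_center [256.4 159.2] 0.59 [0.5711 0.2121 0.047 ]
```

View pics/fin.png

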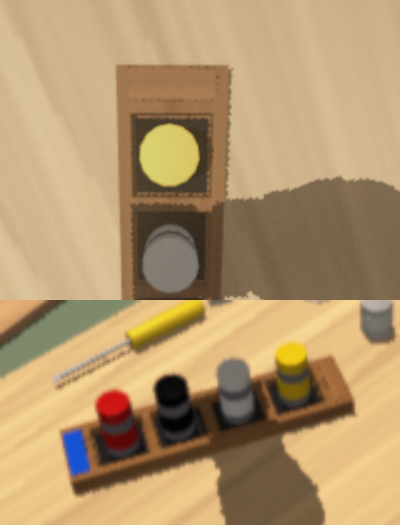

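From the tape, red, black, white and yellow stand upright and central in their pockets (side view, x≈118, 173, 235, 293), and the gripper is clear. Handing in.

```bash
python3 -c "
from cell import ctrl
print(ctrl.job_done())"
```

```text
the job is handed in; nothing more can be done
None
```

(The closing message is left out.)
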